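# Clamp a whetstone with a ratchet lever

## Robot

A 6-joint arm with a two-finger parallel gripper is mounted at the origin on a cart in front of the work surface, level with it; the furniture and walls round the work are solid. World frame = base frame: x ahead of the robot, y to its left, z up, the work surface at z = 0. Lengths are in m, angles in rad, forces in N, time in s.
With the tool pointing down it reaches from about 0.275 to 1 m from the base axis. Payload 8.4 kg.
Tool frame: the origin (TCP) lies at the very end of the fingers, on their centre line; the grasp point (between the pads) lies 19 mm behind it; z points along the fingers, y is the line along which they close (so a half turn about z gives the same grasp; the last joint's range is limited). The gripper opens to 85 mm and grips with 20 to 120 N. Pads are 22 mm wide; open, the fingers measure 114 mm over their backs; the gripper's body (76 mm by 85 mm) begins 54 mm behind the grasp point. The pads swing forward as they close: fully open they stand 13 mm farther back than shut.
Start: joints at [-1.185, 0.353, 1.633, -0, 1.155, -0.002], TCP at [0.236, -0.579, 0.211] pointing down, gripper open.
Joint ranges: [-2.63, 2.63], [-0.92, 2.1], [0.06, 2.66], [-1.3, 4.44], [0, 2.69], [-3.02, 3.02]. Speed limits (rad/s): [2.22, 2.22, 2.79, 3.14, 3.14, 3.14].

## Interface

Orientations are given as a 3x3 rotation matrix whose columns are the frame's x, y, z axes.
In Python, from cell import readout, imaging, env gives the robot as it stands.
- The arm moves only by the tool step_arm, never from a script. Its argument "deltas" is text: rows parted by semicolons, each of 7 numbers parted by spaces: the shift along the world's x, y, z in mm, then the turn, a rotation vector about the world's x, y, z in degrees, then the closure in counts, from 0 (fully open) to 255 (shut). In form: tx ty tz wx wy wz claw; .... A call has 1 to 20 rows; each row is the pose to reach, as a shift and turn from the pose commanded when the call began; what a row does not reach only later rows make up. A row lasts 1/12 s, in which the tool goes at most 41.7 mm and 7.16 degrees, less where a joint would pass 70% of its speed; a pose out of reach is approached as far as the arm can. A call with a gripper value outside its range is refused whole. The fingers move at their own pace and stop on an object; "squeeze" is the grip in N (left out, the last holds). Time passes only in rows, so rows that repeat a pose let the fingers close. It gives the time, the measured TCP pose, the force, the opening and the grip force at its end, in the units of the state.
- readout.read_state(): the state, without advancing time (a new reading comes with each control period).
- imaging.snapshot(name): name is "scene" or "top" or "wrist"; returns the picture (400x640x3 uint8, blue, green, red); there is no depth.
- imaging.get_calibration(name): a dict with "camera_matrix" (3x3 intrinsics, pixels), "k1" (the pictures are not rectified: a ray, as slopes to the right and down, at radius r is drawn at 1 + k1 r^2 times it, then the intrinsics apply), "position" and "attitude" of the camera in the world; the wrist camera has in their place "tool_from_camera" (4x4, takes a point from camera to tool coordinates, whose origin is the TCP and whose axes are the flange's). Camera axes: x right, y down, z forward; pixel columns grow to the right and rows downward; lengths in m; the calibration is good to about 2 mm. A picture is of the moment at which its call begins: read the wrist's pose just before it. get_calibration takes no time and is no camera call.
- env.close_job(): hands the job in; it is judged then, once.
The state is a dict: "clock": time; "q": joint angles; "dq": joint speeds; "joint_efforts": joint torques, N m; "ee_pos": TCP position; "eef_rot": TCP orientation; "contact_force": force on the tool from outside, world axes, zero at the start; "moment": the same for the moment, N m; "grip_width": opening from 0.0 (shut) to 1.0 (fully open); "grip_force": force on a finger pad.
Only numpy, scipy, OpenCV 4.12 (cv2) and the standard library are available. Lean on these libraries where they do the work, as an engineer would, in place of code of your own. Each camera call takes 0.05 s, during which the arm holds its last target. There are 200 camera calls.

## Task

Clamp the whetstone firmly in its bench holder with the black clamping lever: swing the lever clockwise (seen from above) to tighten, and when it runs out of room lift it off its serrations, swing it back, let it drop into them again and tighten on, until the rising pull tells you that the foot holds the stone firmly. The stone is brittle, so stop there and do not overtighten; let go with the lever seated, and leave the other things on the worktop alone.

Things in the scene. Friction and masses are not known exactly. Their poses are not given: they have to be found in the camera images.
- holder: grey bench holder fixed to the worktop: base plate 132x190x10 mm; a column at its +x side carries a round head (108 mm wide, top 92 mm above the worktop) over one end of the stone. Origin: on the worktop below the vertical screw axis; the stone reaches to +y, z up.
- lever_pivot (a point): point on the vertical screw axis about which the lever turns, 143 mm above the worktop (grip height); axes as the holder's. Two upright steel stop pins on the head (10 mm thick, 45 mm from the axis, tops 145 mm above the worktop) bound the lever's swing to 0.85 rad either side of this frame's -x. The lever starts near the anticlockwise end and does not sink as the screw turns.
- lever_grip (a point): middle of the orange upright round grip at the outer end of the black lever: 24 mm wide, 35 mm tall, its top 18 mm above this point, spinning freely on its pin; pinch it from above. 100 mm from the screw axis, 143 mm above the worktop when seated. Lever arm (14 mm thick, its top 18 mm below this point) and hub lie lower. This frame's -x points outward along the lever.
- lever_lift (a joint): how far the lever is lifted off the serrations, m: 0 seated, 0.013 at its upper stop; a spring and its weight hold it down with 5 N seated, 8 N lifted. From 0.008 it swings freely round the screw; 0.011 is safe. Where a tooth stands on a tooth it stays up by 2 to 7 mm until the lever is turned a little and drops in.
- lever (a joint): angle of the lever relative to the screw, rad, 0 at the start; grows clockwise from above, so it turns negative when the lifted lever is swung back. The crown has 12 teeth: the lever seats every 0.524 rad, with about 0.12 rad of play. While seated the screw goes with the lever both ways (clockwise tightens, anticlockwise loosens).
- clamp_foot: steel stem with a black rubber foot, 36 mm wide and 8 mm thick, under the head and above the stone; origin at the centre of its lower face. It sinks 8 mm a radian of the screw and does not rotate. The screw stays where it is left.
- foot_face (a point): centre of the foot's lower face. What is felt across the lever at the grip: before the foot touches, the screw takes about 9 N pull to turn (7 N remain when the hand stops); the foot's push on the stone adds to it: 12 to 14 N is firm, above 15.5 N is overtight (foot push over 110 N). The rubber makes the pull rise within about 0.3 rad of lever travel.
- whetstone: sharpening stone, grey below and tan above, 60x150x25 mm (long along the holder's y), in a black rubber bed; origin at the centre of its underside, z up. Its top is 10 to 18 mm below the foot at the start (the bed's height varies); reaching it takes more than one full swing of the lever. Brittle.
- bench_scraper: steel bench scraper with black grip, 100x156x14 mm, a bystander
- wing_bolt: steel wing bolt, 50x59x16 mm, a bystander
- hex_key: steel hex key, 33x93x5 mm, a bystander
- red_cap_jar: spice jar with a red cap, 45 mm wide, 106 mm tall, a bystander
- gold_cap_jar: spice jar with a gold cap, 42 mm wide, 106 mm tall, a bystander
There are look-alikes about, which are no part of the job. There is more than one size of the whetstone; the job needs the larger.

How it is judged:
On the way, in this order (a step that is already met when the one before it is completed fails the run):
1. the foot has been screwed down by at least 4 mm with the lever (distance of clamp_foot from where it was at the start of the episode above 0.004 m and value of joint lever_lift below 0.002 m), for 0.1 s.
2. the lever has been lifted, swung back by at least one tooth and seated again, the foot still down (all of step 1 and value of joint lever below -0.4 rad), for 0.1 s.
At the end, for the whole second after the job is handed in: the foot presses on the whetstone with 30 to 110 N, the lever rests seated in the serrations (lift under 2 mm) at least one tooth back from its first index, and the stone lies at rest within 6 mm of where it was (contact force between clamp_foot and whetstone between 30 and 110 N and value of joint lever below -0.4 rad and value of joint lever_lift below 0.002 m and velocity of joint lever below 0.05 rad/s and distance of whetstone from where it was at the start of the episode below 0.006 m and linear speed of whetstone below 0.01 m/s); the robot touches nothing.
It fails at once if overtightened: the foot pressed on the stone with more than 110 N (contact force between clamp_foot and whetstone above 110 N).
It fails at once if another thing on the worktop was shifted by more than 30 mm (distance of any of bench_scraper, wing_bolt, hex_key, red_cap_jar, gold_cap_jar from where it was at the start of the episode above 0.03 m).
It also fails if it takes over 64 s, if anything falls off the work surface, if the arm or the gripper's body presses on something with over 40 N, if the wrist force passes 120 N, or if a joint passes its speed limit or range.

## Working session

There is one attempt and no reset: what is moved stays moved. The work goes in short steps, Python scripts to look and compute and a tool call to move; the robot and the scene stay as the last step left them, time stands still between calls to the robot, and variables do not carry over. Pictures are saved under pics/ and viewed, at most 10 in all, crops included, and the job is handed in when it is done.

Besides the shell and the picture viewer there is one more tool, called after "Call:" as name(argument=value, ...) on one line, values as JSON. step_arm: Moves the arm, as the interface text tells. Its arguments: {"type":"object","properties":{"deltas":{"type":"string"},"squeeze":{"type":"number"}},"required":["deltas"]}

```bash
mkdir -p pics; python3 - <<'E'
from cell import readout, imaging
import cv2,numpy as np
a=imaging.snapshot("scene");b=imaging.snapshot("top")
cv2.imwrite("pics/scene.png",a);cv2.imwrite("pics/top.png",b)
for n in("scene","top","wrist"):
    print(n,imaging.get_calibration(n))
s=readout.read_state();print(s)
E
```

```text
scene {'camera_matrix': array([[388.89279971,   0.        , 325.93825765],
       [  0.        , 388.89279971, 198.77472407],
       [  0.        ,   0.        ,   1.        ]]), 'k1': -0.017234181577544548, 'position': array([0.08039276, 0.93175085, 0.83258479]), 'attitude': array([[-0.83516748, -0.33812237,  0.43378398],
       [-0.54983295,  0.53247221, -0.64355036],
       [-0.01337914, -0.77598106, -0.6306143 ]])}
top {'camera_matrix': array([[490.53077039,   0.        , 315.73815679],
       [  0.        , 490.53077039, 203.94453111],
       [  0.        ,   0.        ,   1.        ]]), 'k1': -0.0274158854682059, 'position': array([0.49339643, 0.21089873, 1.29223217]), 'attitude': array([[ 0.02388116, -0.99889578,  0.04045881],
       [-0.99964413, -0.02434111, -0.01091408],
       [ 0.01188684, -0.04018377, -0.9991216 ]])}
wrist {'camera_matrix': array([[289.89740144,   0.        , 320.00841875],
       [  0.        , 289.89740144, 193.66458027],
       [  0.        ,   0.        ,   1.        ]]), 'k1': -0.009615566748355836, 'tool_from_camera': array([[-1.12091593e-03, -9.61
[... 410 characters left out ...]
     1.15522025e+00, -2.39972079e-03]), 'dq': array([ 0.00019333, -0.00136017, -0.00075566,  0.00067008, -0.0007301 ,
        0.00325943]), 'joint_efforts': array([-1.73898003e-03, -6.06357980e+01, -3.42819500e+01, -1.28568490e-04,
        3.86850414e-03, -1.69908674e-05]), 'ee_pos': array([ 0.23618212, -0.57815364,  0.21021029]), 'eef_rot': array([[ 9.25749966e-01,  3.78135942e-01, -4.58284682e-04],
       [ 3.78136217e-01, -9.25749153e-01,  1.22727248e-03],
       [ 3.98191786e-05, -1.30944149e-03, -9.99999142e-01]]), 'contact_force': array([-0.25889585, -0.1327406 , -0.10895299]), 'moment': array([-0.00984329,  0.01586678, -0.01695733]), 'grip_force': 0.0, 'grip_width': 1.002076442422428}
```

View pics/scene.png

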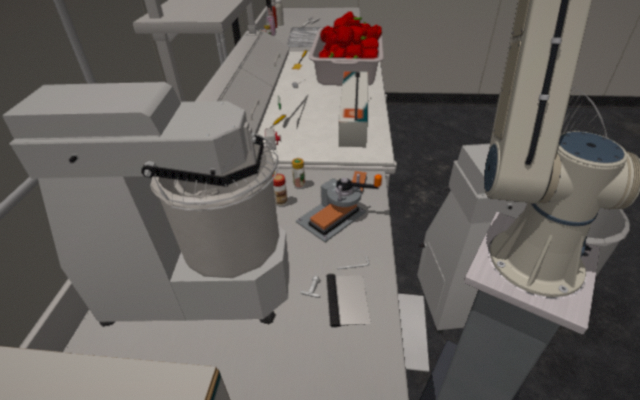

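View pics/top.png

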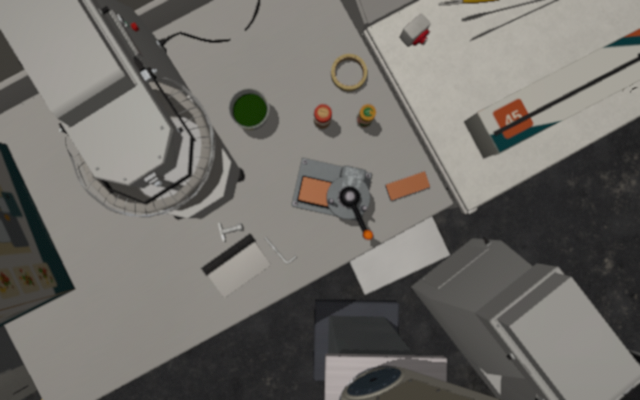

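```bash
cat > h.py <<'E'
import numpy as np,cv2
from cell import imaging,readout
def ray(n,u,v,state=None):
    c=imaging.get_calibration(n);K=c["camera_matrix"]
    d=np.array([(u-K[0,2])/K[0,0],(v-K[1,2])/K[1,1]]);x=d.copy()
    for _ in range(10): x=d/(1+c["k1"]*(x@x))
    x=np.r_[x,1.]
    if n=="wrist":
        T=c["tool_from_camera"];R=state["eef_rot"]
        return state["ee_pos"]+R@T[:3,3],R@T[:3,:3]@x
    return c["position"],c["attitude"]@x
def at(n,u,v,z,state=None):
    p,d=ray(n,u,v,state);return p+d*(z-p[2])/d[2]
E
python3 - <<'E'
from h import *
b=cv2.imread("pics/top.png");a=cv2.imread("pics/scene.png")
cr=cv2.resize(b[140:260,280:440],None,fx=4,fy=4,interpolation=2)
cs=cv2.resize(a[160:245,290:400],None,fx=4,fy=4,interpolation=2)
w=np.zeros((480+0,640,3),np.uint8);cv2.imwrite("pics/c1.png",cr)
o=np.zeros((340,640,3),np.uint8);o[:,:440]=cs
cv2.imwrite("pics/c2.png",cs)
for n,z,uv in(("top",.161,(368,235)),("top",.143,(350,197)),("top",.035,(314,190))):
    print(n,uv,at(n,*uv,z))
E
```

```text
top (368, 235) [0.47048403 0.07633117 0.161     ]
top (350, 197) [0.55821201 0.11828863 0.143     ]
top (314, 190) [0.58002879 0.20248393 0.035     ]
```

View pics/c1.png

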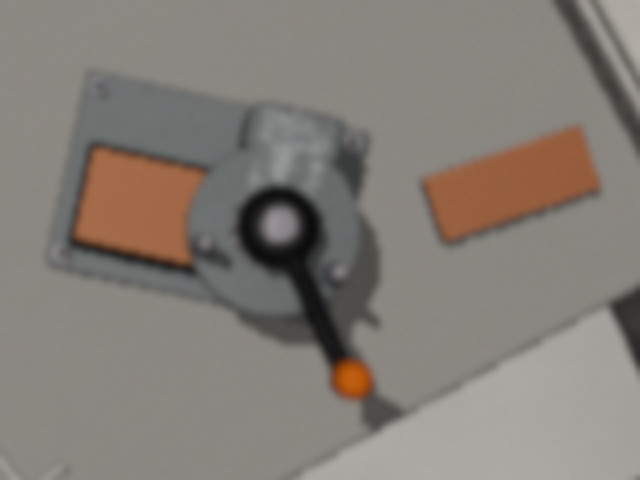

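View pics/c2.png

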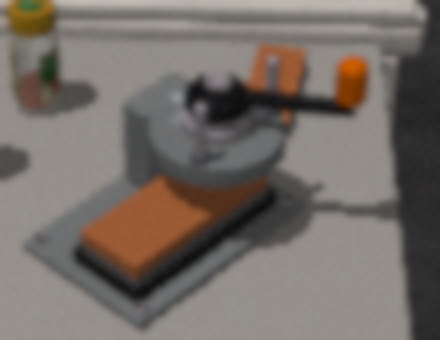

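```bash
python3 - <<'E'
from h import *
b=cv2.imread("pics/top.png")
hsv=cv2.cvtColor(b,cv2.COLOR_BGR2HSV)
m=cv2.inRange(hsv,(5,200,120),(20,255,255));m[:225]=0;m[245:]=0;m[:,:350]=0;m[:,385:]=0
ys,xs=np.nonzero(m);print(len(xs),xs.mean(),ys.mean())
C=lambda x,y:(280+(x+.5)/4-.5,140+(y+.5)/4-.5)
g=at("top",*C(351,379),.155);ax=at("top",*C(280,222),.14)
p1=at("top",*C(207,243),.145);p2=at("top",*C(337,271),.145)
print("grip",g,"hub",ax,"d",np.linalg.norm((g-ax)[:2]))
print("pins",p1,p2,np.linalg.norm(p1-p2))
c=[at("top",*C(*k),.01) for k in((90,70),(50,262),(368,130))]
d=c[0]-c[2];print("hy deg",np.degrees(np.arctan2(d[1],d[0])),np.linalg.norm(d)); d=p1-p2;print("pins dir",np.degrees(np.arctan2(d[1],d[0])))
d=c[0]-c[1];print("hx deg",np.degrees(np.arctan2(d[1],d[0])),np.linalg.norm(d))
d=g-ax;print("lever deg",np.degrees(np.arctan2(d[1],d[0])))
# scene ray for grip
u,v=290+(352)/4,160+(82)/4
print(at("scene",u,v,.143), at("scene",290+(215)/4,160+(95)/4,.13))
s=readout.read_state();y=s["eef_rot"][:,1];print("tool y deg",np.degrees(np.arctan2(y[1],y[0])))
E
```

```text
56 367.51785714285717 234.35714285714286
grip [0.47177533 0.07709781 0.155     ] hub [0.56278026 0.11902368 0.14      ] d 0.10019818141761205
pins [0.54911109 0.16194626 0.145     ] [0.53455765 0.0853908  0.145     ] 0.07792650957780228
hy deg 79.22959308965348 0.18680698489068737
pins dir 79.23632533959365
hx deg -10.273078211562865 0.12880770844861153
lever deg -155.26453009296796
[0.47132108 0.07289121 0.143     ] [0.55785483 0.12626071 0.13      ]
tool y deg -67.78171363153471
```

Call:
step_arm(deltas="0 0 45 0 0 0 0;0 0 90 0 0 0 0;15 40 90 0 0 0 0;236 655 90 0 0 -22 0;236 655 90 0 0 -22 0;236 655 90 0 0 -22 0;236 655 90 0 0 -22 0;236 655 90 0 0 -22 0;236 655 90 0 0 -22 0;236 655 90 0 0 -22 0;236 655 90 0 0 -22 0;236 655 90 0 0 -22 0;236 655 90 0 0 -22 0;236 655 90 0 0 -22 0;236 655 90 0 0 -22 0;236 655 90 0 0 -22 0;236 655 90 0 0 -22 0;236 655 90 0 0 -22 0;236 655 90 0 0 -22 0;236 655 90 0 0 -22 0")

```text
clock: 1.77
ee_pos: [0.4736, 0.0811, 0.3006]
eef_rot: [[1.0, 0.007, 0.0], [0.007, -1.0, 0.002], [0.0, -0.002, -1.0]]
contact_force: [-0.2, -0.7, -0.4]
grip_width: 0.999
grip_force: 0.0
```

```bash
python3 - <<'E'
from h import *
s=readout.read_state();w=imaging.snapshot("wrist");cv2.imwrite("pics/w1.png",w)
print(s["ee_pos"],s["q"])
hsv=cv2.cvtColor(w,cv2.COLOR_BGR2HSV)
m=cv2.inRange(hsv,(5,210,120),(20,255,255))
n,l,st,ce=cv2.connectedComponentsWithStats(m)
for i in range(1,n):
    if st[i,4]>80: print(st[i],ce[i],at("wrist",*ce[i],.155,s))
E
```

```text
[0.47364016 0.08114001 0.30059214] [0.1651263  0.04153896 1.82038489 0.00195771 1.27902299 1.72787834]
```

View pics/w1.png

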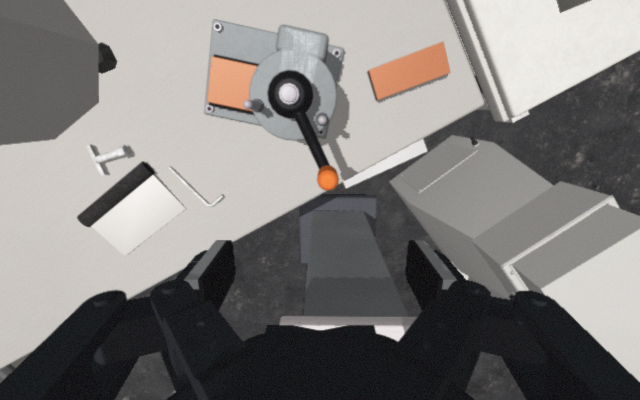

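```bash
python3 - <<'E'
from h import *
s=readout.read_state()
print("grip",at("wrist",328,178,.155,s),at("wrist",328,175,.161,s),"hub",at("wrist",289,93,.14,s),"pins",at("wrist",255,104,.145,s),at("wrist",322,118,.145,s))
E
```

```text
grip [0.47100235 0.0712539  0.155     ] [0.47564222 0.07147746 0.161     ] hub [0.55936781 0.11335275 0.14      ] pins [0.54791581 0.14884854 0.145     ] [0.53408462 0.0782734  0.145     ]
```

Call:
step_arm(deltas="0 0 -40 0 0 0 0;0 0 -80 0 0 0 0;0 0 -80 0 0 0 0;0 0 -80 0 0 0 0;0 0 -80 0 0 0 0")

```text
clock: 2.23
ee_pos: [0.4731, 0.0759, 0.2225]
eef_rot: [[1.0, 0.003, 0.001], [0.003, -1.0, 0.0], [0.001, -0.0, -1.0]]
contact_force: [0.2, 0.1, 0.1]
grip_width: 1.004
grip_force: 0.0
```

```bash
python3 - <<'E'
from h import *
s=readout.read_state();w=imaging.snapshot("wrist");cv2.imwrite("pics/w2.png",w)
print(s["ee_pos"],s["dq"])
hsv=cv2.cvtColor(w,cv2.COLOR_BGR2HSV)
m=cv2.inRange(hsv,(5,190,100),(22,255,255))
n,l,st,ce=cv2.connectedComponentsWithStats(m)
for i in range(1,n):
    if st[i,4]>60: print(st[i],ce[i],at("wrist",*ce[i],.150,s))
E
```

```text
[0.47305323 0.07585869 0.2225135 ] [ 0.00375094 -0.01748931 -0.02079513  0.00052627 -0.00769329  0.00322095]
[312 180  25  24 160] [324.60625 189.03125] [0.47858945 0.0731027  0.15      ]
```

View pics/w2.png

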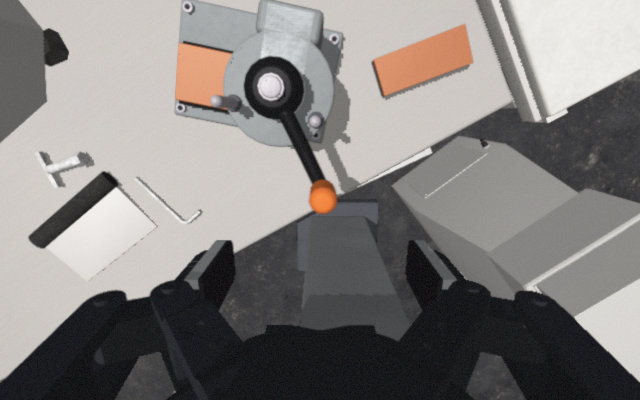

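Call:
step_arm(deltas="0 -2 -30 0 0 0 0;0 -2 -60 0 0 0 0;0 -2 -93 0 0 0 0;0 -2 -93 0 0 0 0;0 -2 -93 0 0 0 255;0 -2 -93 0 0 0 255;0 -2 -93 0 0 0 255;0 -2 -93 0 0 0 255;0 -2 -93 0 0 0 255;0 -2 -93 0 0 0 255;0 -2 -93 0 0 0 255;0 -2 -93 0 0 0 255;0 -2 -93 0 0 0 255", squeeze=60)

```text
clock: 3.37
ee_pos: [0.4722, 0.0744, 0.1277]
eef_rot: [[1.0, 0.004, -0.0], [0.004, -1.0, -0.0], [-0.0, 0.0, -1.0]]
contact_force: [-0.2, 0.5, -4.8]
grip_width: 0.241
grip_force: 58.9
```

```bash
python3 - <<'E'
from h import *
s=readout.read_state();w=imaging.snapshot("wrist");cv2.imwrite("pics/w3.png",cv2.resize(w[0:400,140:500],None,fx=1.5,fy=1.5))
print(s)
E
```

```text
{'clock': 3.3667, 'q': array([1.53131410e-01, 2.31607835e-01, 2.01875203e+00, 1.77830168e-05,
       8.91649969e-01, 1.72008375e+00]), 'dq': array([-9.92027402e-04,  3.67481416e-04, -4.06436801e-03, -1.21762866e-03,
        9.68958681e-05,  1.33497436e-03]), 'joint_efforts': array([-4.24273114e-02, -4.75616634e+01, -2.91425425e+01,  1.33023891e-01,
        1.24153825e-01,  4.07737592e-03]), 'ee_pos': array([0.47215431, 0.07439499, 0.1276823 ]), 'eef_rot': array([[ 9.99992569e-01,  3.83281162e-03, -4.14406585e-04],
       [ 3.83279124e-03, -9.99992654e-01, -4.99584165e-05],
       [-4.14595022e-04,  4.83697113e-05, -9.99999913e-01]]), 'contact_force': array([-0.22876162,  0.45128797, -4.77905739]), 'moment': array([-0.19373683, -0.09279237, -0.08165486]), 'grip_force': 58.89805977931246, 'grip_width': 0.24116640603382394}
```

View pics/w3.png

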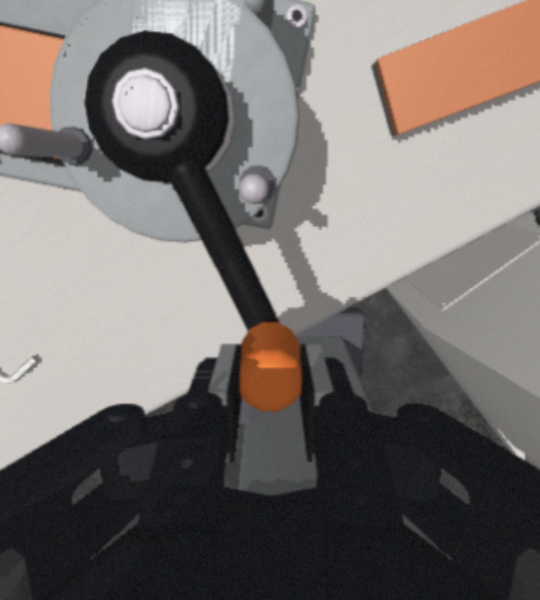

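```bash
python3 - <<'E'
from h import *
s=readout.read_state()
a=at("wrist",148,92.7,.145,s);b=at("wrist",310,123,.145,s)
print(a,b,np.linalg.norm(a-b));d=(a-b)[:2];d/=np.linalg.norm(d);m=(a+b)[:2]/2
print("axis from pins",m+.0225*np.array([d[1],-d[0]]),np.degrees(np.arctan2(d[1],d[0])))
for z in(.125,.14,.15):print(at("wrist",236.7,68.7,z,s))
E
```

```text
[0.5490846  0.15796724 0.145     ] [0.53508246 0.08057352 0.145     ] 0.07865015493170584
axis from pins [0.56422409 0.11526469] 79.7449272506247
[0.56233037 0.12001191 0.125     ]
[0.56037338 0.11600611 0.14      ]
[0.55906872 0.11333558 0.15      ]
```

Call:
step_arm(deltas="0 0 -1 0 0 0 255;0 0 -1 0 0 0 255")

```text
clock: 3.58
ee_pos: [0.4717, 0.0743, 0.1266]
eef_rot: [[1.0, 0.004, -0.001], [0.004, -1.0, -0.0], [-0.001, 0.0, -1.0]]
contact_force: [-2.1, -0.9, -1.0]
grip_width: 0.243
grip_force: 59.3
```

```bash
cat > arc.py <<'E'
import numpy as np,sys
def arc(t0,t1,n,R=100.3,c=None):
    a=np.radians(np.linspace(t0,t1,n+1)[1:]);b=np.radians(t0)
    return ";".join("%.1f %.1f"%(R*(np.cos(x)-np.cos(b)),R*(np.sin(x)-np.sin(b))) for x in a)
if __name__=="__main__": print(arc(*map(float,sys.argv[1:3]),int(sys.argv[3])))
E
python3 arc.py 204.5 147.5 19
```

```text
-2.1 4.8;-3.8 9.8;-5.4 14.8;-6.7 19.9;-7.7 25.0;-8.4 30.2;-8.8 35.5;-9.0 40.7;-8.9 46.0;-8.6 51.2;-7.9 56.4;-7.0 61.6;-5.8 66.7;-4.4 71.8;-2.7 76.7;-0.7 81.6;1.5 86.3;4.0 91.0;6.7 95.5
```

Call:
step_arm(deltas="-2.1 4.8 0 0 0 0 255;-3.8 9.8 0 0 0 0 255;-5.4 14.8 0 0 0 0 255;-6.7 19.9 0 0 0 0 255;-7.7 25 0 0 0 0 255;-8.4 30.2 0 0 0 0 255")

```text
clock: 4.08
ee_pos: [0.4633, 0.1038, 0.1268]
eef_rot: [[1.0, 0.005, -0.001], [0.005, -1.0, -0.003], [-0.001, 0.003, -1.0]]
contact_force: [-2.6, -8.8, -0.8]
grip_width: 0.238
grip_force: 59.5
```

```bash
python3 -c "
from h import *
s=readout.read_state();print(s['ee_pos'],s['contact_force'],s['moment'],s['dq'])"
```

```text
[0.4633217  0.10378292 0.12677898] [-2.6101885  -8.80138636 -0.78045494] [-1.9612278   0.17125331  0.03273414] [ 0.13187048  0.00747601 -0.01262169  0.00124677  0.00567127  0.1294714 ]
```

Call:
step_arm(deltas="-0.4 5.3 0 0 0 0 255;-0.6 10.5 0 0 0 0 255;-0.5 15.8 0 0 0 0 255;-0.2 21 0 0 0 0 255;0.5 26.2 0 0 0 0 255;1.4 31.4 0 0 0 0 255;2.6 36.5 0 0 0 0 255;4 41.6 0 0 0 0 255;5.7 46.5 0 0 0 0 255;7.7 51.4 0 0 0 0 255;9.9 56.1 0 0 0 0 255;12.4 60.8 0 0 0 0 255;15.1 65.3 0 0 0 0 255")

```text
clock: 5.17
ee_pos: [0.4773, 0.169, 0.1264]
eef_rot: [[1.0, 0.005, -0.003], [0.005, -1.0, -0.003], [-0.003, 0.003, -1.0]]
contact_force: [-4.3, -8.0, 0.4]
grip_width: 0.247
grip_force: 59.6
```

```bash
python3 arc.py 147.5 123.5 8; cat > f.py <<'E'
from h import *
A=np.array([.5635,.116])
s=readout.read_state();p=s['ee_pos'];d=p[:2]-A;r=np.linalg.norm(d);e=d/r;t=np.array([e[1],-e[0]])
F=s['contact_force'];print("pos",p.round(4),"deg",round(np.degrees(np.arctan2(d[1],d[0]))%360,1),"r",round(r,4),"radial",round(F[:2]@e,1),"pull",round(-F[:2]@t,1),"Fz",F[2].round(1),"v",np.abs(s['dq']).max().round(3),"clk",s['clock'],"grip",round(s['grip_width'],3))
E
python3 f.py
```

```text
2.9 4.4;6.1 8.5;9.5 12.6;13.1 16.4;16.8 20.1;20.8 23.5;24.9 26.7;29.2 29.7
pos [0.4773 0.169  0.1264] deg 148.4 r 0.1012 radial -0.5 pull 9.0 Fz 0.4 v 0.101 clk 5.1667 grip 0.247
```

Call:
step_arm(deltas="2.9 4.4 0 0 0 0 255;6.1 8.5 0 0 0 0 255;9.5 12.6 0 0 0 0 255;13.1 16.4 0 0 0 0 255;16.8 20.1 0 0 0 0 255")

```text
clock: 5.58
ee_pos: [0.4937, 0.1892, 0.1263]
eef_rot: [[1.0, 0.004, -0.004], [0.004, -1.0, -0.003], [-0.004, 0.003, -1.0]]
contact_force: [-6.9, -6.7, 0.7]
grip_width: 0.244
grip_force: 59.7
```

```bash
python3 f.py
```

```text
pos [0.4937 0.1892 0.1263] deg 133.6 r 0.1011 radial -0.1 pull 9.6 Fz 0.7 v 0.121 clk 5.5833 grip 0.244
```

Call:
step_arm(deltas="4 3.4 0 0 0 0 255;8.1 6.6 0 0 0 0 255;12.4 9.6 0 0 0 0 255;12.4 9.6 0 0 0 0 255;12.4 9.6 0 0 0 0 255")

```text
clock: 6.0
ee_pos: [0.5067, 0.1994, 0.1264]
eef_rot: [[1.0, 0.004, -0.003], [0.004, -1.0, -0.002], [-0.003, 0.002, -1.0]]
contact_force: [-5.0, -4.1, 0.4]
grip_width: 0.243
grip_force: 59.6
```

```bash
python3 f.py
```

```text
pos [0.5067 0.1994 0.1264] deg 124.3 r 0.1009 radial -0.6 pull 6.4 Fz 0.4 v 0.003 clk 6.0 grip 0.243
```

Call:
step_arm(deltas="-2 -1.4 0 0 0 0 255;-3.3 -2.2 0 0 0 0 255;-3.3 -2.2 4 0 0 0 255;-3.3 -2.2 8 0 0 0 255;-3.3 -2.2 11.5 0 0 0 255;-3.3 -2.2 11.5 0 0 0 255;-3.3 -2.2 11.5 0 0 0 255")

```text
clock: 6.58
ee_pos: [0.5053, 0.1974, 0.1386]
eef_rot: [[1.0, 0.004, 0.001], [0.004, -1.0, 0.0], [0.001, -0.0, -1.0]]
contact_force: [1.8, -2.9, -7.4]
grip_width: 0.241
grip_force: 59.0
```

```bash
python3 f.py
```

```text
pos [0.5053 0.1974 0.1386] deg 125.5 r 0.1001 radial -3.5 pull 0.2 Fz -7.4 v 0.008 clk 6.5833 grip 0.241
```

```bash
python3 arc.py 125.6 215.6 18
```

```text
-6.9 -5.4;-13.3 -11.4;-19.1 -17.9;-24.4 -24.9;-29.0 -32.3;-33.0 -40.1;-36.2 -48.2;-38.8 -56.6;-40.6 -65.2;-41.6 -73.9;-41.9 -82.6;-41.4 -91.3;-40.2 -100.0;-38.2 -108.5;-35.5 -116.8;-32.1 -124.9;-27.9 -132.6;-23.2 -139.9
```

Call:
step_arm(deltas="-6.9 -5.4 0 0 0 0 255;-13.3 -11.4 0 0 0 0 255;-19.1 -17.9 0 0 0 0 255;-24.4 -24.9 0 0 0 0 255;-29 -32.3 0 0 0 0 255;-33 -40.1 0 0 0 0 255;-36.2 -48.2 0 0 0 0 255;-38.8 -56.6 0 0 0 0 255;-40.6 -65.2 0 0 0 0 255;-41.6 -73.9 0 0 0 0 255")

```text
clock: 7.42
ee_pos: [0.4633, 0.1228, 0.1385]
eef_rot: [[1.0, 0.004, 0.0], [0.004, -1.0, 0.0], [0.0, -0.0, -1.0]]
contact_force: [4.2, -0.2, -6.8]
grip_width: 0.244
grip_force: 59.0
```

```bash
python3 f.py
```

```text
pos [0.4633 0.1228 0.1385] deg 176.1 r 0.1004 radial -4.2 pull -0.0 Fz -6.8 v 0.204 clk 7.4167 grip 0.244
```

Call:
step_arm(deltas="-0.3 -8.7 0 0 0 0 255;0.2 -17.4 0 0 0 0 255;1.4 -26.1 0 0 0 0 255;3.4 -34.6 0 0 0 0 255;6.1 -42.9 0 0 0 0 255;9.5 -51 0 0 0 0 255;13.7 -58.7 0 0 0 0 255;18.4 -66 0 0 0 0 255;18.4 -66 0 0 0 0 255;18.4 -66 0 0 0 0 255")

```text
clock: 8.25
ee_pos: [0.482, 0.0572, 0.1383]
eef_rot: [[1.0, 0.003, -0.0], [0.003, -1.0, 0.0], [-0.0, -0.0, -1.0]]
contact_force: [4.9, 3.5, -8.0]
grip_width: 0.246
grip_force: 59.0
```

```bash
python3 f.py
```

```text
pos [0.482  0.0572 0.1383] deg 215.8 r 0.1005 radial -6.0 pull 0.0 Fz -8.0 v 0.014 clk 8.25 grip 0.246
```

Call:
step_arm(deltas="0.8 0.6 -4 0 0 0 255;0.8 0.6 -8 0 0 0 255;0.8 0.6 -11.5 0 0 0 255;0.8 0.6 -11.5 0 0 0 255;0.8 0.6 -11.5 0 0 0 255")

```text
clock: 8.67
ee_pos: [0.4815, 0.0579, 0.1266]
eef_rot: [[1.0, 0.004, -0.002], [0.004, -1.0, -0.001], [-0.002, 0.001, -1.0]]
contact_force: [-2.9, -2.3, -0.5]
grip_width: 0.244
grip_force: 59.8
```

```bash
python3 f.py;  python3 arc.py 215.8 195.8 8
```

```text
pos [0.4815 0.0579 0.1266] deg 215.3 r 0.1005 radial 3.7 pull 0.2 Fz -0.5 v 0.005 clk 8.6667 grip 0.244
-2.5 3.6;-4.8 7.3;-7.0 11.1;-9.0 15.0;-10.8 19.0;-12.4 23.1;-13.9 27.2;-15.2 31.4
```

Call:
step_arm(deltas="-2.5 3.6 0 0 0 0 255;-4.8 7.3 0 0 0 0 255;-7 11.1 0 0 0 0 255;-9 15 0 0 0 0 255;-10.8 19 0 0 0 0 255;-12.4 23.1 0 0 0 0 255;-13.9 27.2 0 0 0 0 255;-15.2 31.4 0 0 0 0 255")

```text
clock: 9.33
ee_pos: [0.4667, 0.0883, 0.1269]
eef_rot: [[1.0, 0.005, -0.001], [0.005, -1.0, -0.003], [-0.001, 0.003, -1.0]]
contact_force: [-1.9, -9.5, -1.4]
grip_width: 0.235
grip_force: 59.9
```

```bash
python3 f.py;  python3 arc.py 195.8 165.8 12
```

```text
pos [0.4667 0.0883 0.1269] deg 196.0 r 0.1007 radial 4.4 pull 8.6 Fz -1.4 v 0.11 clk 9.3333 grip 0.235
-1.1 4.2;-2.0 8.5;-2.7 12.8;-3.3 17.2;-3.6 21.5;-3.8 25.9;-3.7 30.3;-3.5 34.7;-3.1 39.0;-2.5 43.3;-1.7 47.6;-0.7 51.9
```

Call:
step_arm(deltas="-1.1 4.2 0 0 0 0 255;-2 8.5 0 0 0 0 255;-2.7 12.8 0 0 0 0 255;-3.3 17.2 0 0 0 0 255")

```text
clock: 9.67
ee_pos: [0.4631, 0.1055, 0.1268]
eef_rot: [[1.0, 0.005, -0.001], [0.005, -1.0, -0.003], [-0.001, 0.003, -1.0]]
contact_force: [-2.0, -10.3, -1.6]
grip_width: 0.243
grip_force: 59.9
```

```bash
python3 f.py
```

```text
pos [0.4631 0.1055 0.1268] deg 186.0 r 0.1009 radial 3.1 pull 10.1 Fz -1.6 v 0.113 clk 9.6667 grip 0.243
```

Call:
step_arm(deltas="-0.3 4.3 0 0 0 0 255;-0.5 8.7 0 0 0 0 255;-0.4 13.1 0 0 0 0 255")

```text
clock: 9.92
ee_pos: [0.4625, 0.1185, 0.1267]
eef_rot: [[1.0, 0.005, -0.002], [0.005, -1.0, -0.003], [-0.002, 0.003, -1.0]]
contact_force: [-2.4, -10.6, 0.2]
grip_width: 0.245
grip_force: 59.9
```

```bash
python3 f.py
```

```text
pos [0.4625 0.1185 0.1267] deg 178.6 r 0.101 radial 2.1 pull 10.7 Fz 0.2 v 0.105 clk 9.9167 grip 0.245
```

Call:
step_arm(deltas="0.1 2.2 0 0 0 0 255;0.2 4.4 0 0 0 0 255;0.4 6.5 0 0 0 0 255")

```text
clock: 10.17
ee_pos: [0.4628, 0.1247, 0.1266]
eef_rot: [[1.0, 0.005, -0.002], [0.005, -1.0, -0.003], [-0.002, 0.003, -1.0]]
contact_force: [-3.7, -10.9, -0.4]
grip_width: 0.24
grip_force: 60.0
```

```bash
python3 f.py
```

```text
pos [0.4628 0.1247 0.1266] deg 175.1 r 0.1011 radial 2.7 pull 11.2 Fz -0.4 v 0.048 clk 10.1667 grip 0.24
```

Call:
step_arm(deltas="0.2 2.2 0 0 0 0 255;0.5 4.4 0 0 0 0 255;0.8 6.5 0 0 0 0 255")

```text
clock: 10.42
ee_pos: [0.4634, 0.1309, 0.1266]
eef_rot: [[1.0, 0.005, -0.003], [0.005, -1.0, -0.004], [-0.003, 0.004, -1.0]]
contact_force: [-3.5, -14.1, -0.5]
grip_width: 0.245
grip_force: 60.0
```

```bash
python3 f.py
```

```text
pos [0.4634 0.1309 0.1266] deg 171.6 r 0.1012 radial 1.4 pull 14.4 Fz -0.5 v 0.048 clk 10.4167 grip 0.245
```

Call:
step_arm(deltas="0 0 0 0 0 0 255;0 0 0 0 0 0 255;0 0 0 0 0 0 255")

```text
clock: 10.67
ee_pos: [0.4635, 0.1311, 0.1266]
eef_rot: [[1.0, 0.005, -0.003], [0.005, -1.0, -0.003], [-0.003, 0.003, -1.0]]
contact_force: [-2.4, -11.8, -0.7]
grip_width: 0.243
grip_force: 60.0
```

```bash
python3 f.py
```

```text
pos [0.4635 0.1311 0.1266] deg 171.4 r 0.1012 radial 0.6 pull 12.1 Fz -0.7 v 0.002 clk 10.6667 grip 0.243
```

Call:
step_arm(deltas="0 -1 0 0 0 0 255;0 -2 0 0 0 0 255;0 -2 0 0 0 0 255")

```text
clock: 10.92
ee_pos: [0.4634, 0.1295, 0.1267]
eef_rot: [[1.0, 0.004, -0.003], [0.004, -1.0, -0.002], [-0.003, 0.002, -1.0]]
contact_force: [-4.4, -7.9, 0.6]
grip_width: 0.244
grip_force: 60.0
```

```bash
python3 f.py
```

```text
pos [0.4634 0.1295 0.1267] deg 172.3 r 0.101 radial 3.3 pull 8.4 Fz 0.6 v 0.004 clk 10.9167 grip 0.244
```

Call:
step_arm(deltas="0 -1 0 0 0 0 255;0 -2 0 0 0 0 255;0 -2 0 0 0 0 255")

```text
clock: 11.17
ee_pos: [0.4633, 0.128, 0.1267]
eef_rot: [[1.0, 0.004, -0.003], [0.004, -1.0, -0.001], [-0.003, 0.001, -1.0]]
contact_force: [-5.7, -5.2, 0.2]
grip_width: 0.241
grip_force: 60.0
```

```bash
python3 f.py
```

```text
pos [0.4633 0.128  0.1267] deg 173.2 r 0.1009 radial 5.0 pull 5.9 Fz 0.2 v 0.004 clk 11.1667 grip 0.241
```

Call:
step_arm(deltas="0 -1 0 0 0 0 255;0 -2 0 0 0 0 255;0 -2 0 0 0 0 200;0 -2 0 0 0 0 90;0 -2 0 0 0 0 90;0 -2 0 0 0 0 90;0 -2 0 0 0 0 90;0 -2 0 0 0 0 90;0 -2 0 0 0 0 90")

```text
clock: 11.92
ee_pos: [0.4651, 0.1269, 0.127]
eef_rot: [[1.0, 0.004, 0.001], [0.004, -1.0, 0.0], [0.001, -0.0, -1.0]]
contact_force: [0.7, 0.3, -0.2]
grip_width: 0.647
grip_force: 0.0
```

```bash
python3 - <<'E'
from h import *
import f
w=imaging.snapshot("wrist");cv2.imwrite("pics/w4.png",cv2.resize(w[0:400,140:500],None,fx=1.5,fy=1.5))
E
```

```text
pos [0.4651 0.1269 0.127 ] deg 173.7 r 0.099 radial -0.6 pull -0.4 Fz -0.2 v 0.002 clk 11.9167 grip 0.647
```

View pics/w4.png

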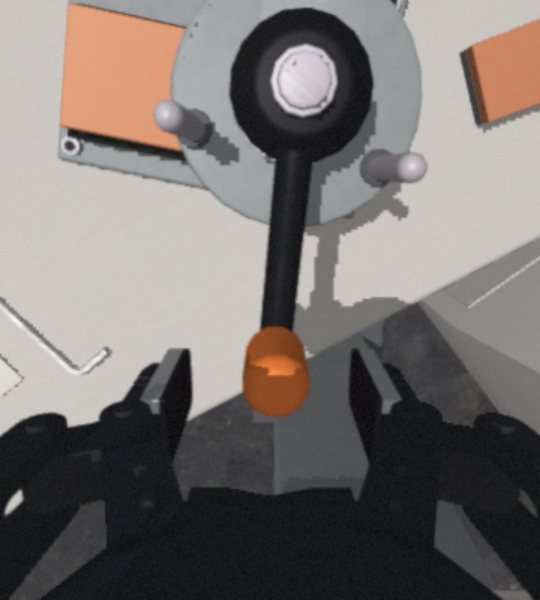

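Call:
step_arm(deltas="0 0 20 0 0 0 90;0 0 55 0 0 0 90;0 0 95 0 0 0 90;0 0 130 0 0 0 90;0 0 130 0 0 0 90;0 0 130 0 0 0 90;0 0 130 0 0 0 90;0 0 130 0 0 0 90")

```text
clock: 12.63
ee_pos: [0.4639, 0.1266, 0.2556]
eef_rot: [[1.0, 0.004, -0.002], [0.004, -1.0, -0.001], [-0.002, 0.001, -1.0]]
contact_force: [-0.6, 0.7, -0.2]
grip_width: 0.648
grip_force: 0.0
```

```bash
python3 -c "
from cell import env,readout
s=readout.read_state();print(s['ee_pos'],s['contact_force']);print(env.close_job())"
```

```text
[0.46394726 0.1265913  0.25558439] [-0.56155669  0.65377739 -0.16896611]
the job is handed in; nothing more can be done
None
```

I clamped the stone in two swings, lifting the lever and moving it back three teeth between them, and handed the job in at 12.6 s. The final pull was about 14.4 N while turning (12.1 N at rest), a little above the 12–14 N firm range but under the 15.5 N limit. The lever was released seated, nothing else was touched, and no verdict came back.

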